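# Carry a fresh dish on the lifter to the free drying stand

### The job

Pick up the lifter by its handle with the freshly trimmed clay dish lying on its blade, carry the dish level to the drying stand that is still empty, and set it down gently in the middle of the two battens, under the front shelf. Then draw the lifter out and set it down flat on the bench, well clear of the stands. The clay is soft: never touch the dish with the gripper or tip it, and leave the bowl, the other pots and the stone block where they are.

Things in the scene. Friction and masses are not known exactly. Their poses are not given: they have to be found in the camera images.
- lifter: Lifter (0.20 kg): flat aluminium blade 145 x 52 x 4 mm with a wooden handle on its rear part. It starts with the blade flat on the bench, the dish on it. Origin: underside of the blade, below the dish's place; x along the blade to its front end, z up. The blade runs from x = -110 to +35 mm; the handle's foot plate (x -97 to -67, 34 mm wide) rises to z = 10 mm.
- handle_grip (a point): Point on the handle's centre line, at x = -119, z = 63 mm in the lifter's frame. The handle is 24 mm wide (along y), 20 mm deep, 105 mm long; it rises from x = -78, z = 4 mm and leans back, away from the dish, 35 degrees from vertical, to its top end at x = -138, z = 90 mm.
- blade_tip (a point): Middle of the blade's front edge, on its upper side (x = +35, z = 4 mm in the lifter's frame).
- dish: Shallow round clay dish, 0.18 kg give or take a third: 130 mm across the rim, 22 mm high, flat underside 108 mm across. Origin: centre of the underside; z up. It starts loose on the blade, within some mm of the lifter's origin.
- stand_1: The empty drying stand, fixed; like the other, but nothing lies on its battens (the two may change places). Origin: centre of its underside; its front is -x: the lifter enters moving along +x. Base board 220 x 200 x 14 mm. Two battens along x, from -90 to 90 mm, at y = 38 to 52 and -52 to -38, z = 40 to 60 mm; between them a slot 76 mm wide, open down to z = 14 mm.
- stand_1_shelf (a point): Middle of the front lower edge of the empty stand's shelf (x = -110, z = 195 mm): 56 (x) x 200 x 14 mm, fixed cups along its front up to z = 269 mm, on side rails (y = +-92, from z = 173 mm up) from two rear posts (x = 95). The dish passes below. With the dish in place a gripper upright over the handle would hit the shelf; one leaning back like the handle (20 to 50 degrees) clears it.
- stand_1_bay (a point): Where the centre of the dish's underside belongs: centre of the empty stand, at the height of the battens' tops (z = 60 mm above the bench).
- stand_2: The occupied drying stand, of the same shape and axes, with the bowl on its battens.
- bowl: Clay bowl, 128 mm across, 40 mm high, loose on the battens of the occupied stand. Origin: centre of its underside. Leave it there.
- pot: Open clay cylinder, 96 mm across, 100 mm high, loose on the bench. Origin: centre of its underside. Leave alone.
- cone: Tall trumpet-shaped clay form, 100 mm across its foot, 200 mm high, loose. Origin: centre of its underside. Leave alone.
- block: Eight-sided grey stone block, 90 mm across, 30 mm high, loose on the bench in front of the stands. Origin: centre of its underside. Leave alone.
There are look-alikes about, which are no part of the job. Leave any orange look-alike of the lifter alone. Leave any orange look-alike of the dish alone.

How it is judged:
On the way, in this order (a step that is already met when the one before it is completed fails the run):
1. the dish is lifted off the bench, lying on the lifter's blade (height (world z) of dish above 0.04 m and contact force between dish and lifter above 0.3 N and contact force between lifter and the fingers above 1 N), for 0.2 s.
2. the dish stands on the battens in the middle of the empty stand, and the blade no longer carries it (horizontal distance between dish and stand_1_bay below 0.015 m and contact force between dish and stand_1 above 0.3 N and contact force between dish and lifter below 0.05 N and angle between dish's own z axis and vertical below 0.06 rad), for 0.3 s.
At the end, for the whole second after the job is handed in: The dish rests level on the battens of the empty stand, its centre within 15 mm of the stand's centre, and the lifter lies still with its blade flat on the bench, its front edge more than 150 mm from the centre of either stand (horizontal distance between dish and stand_1_bay below 0.015 m and z of dish in the frame of stand_1_bay between -0.004 and 0.004 m and angle between dish's own z axis and vertical below 0.06 rad and linear speed of each of dish, lifter below 0.02 m/s and height (world z) of lifter between -0.004 and 0.006 m and angle between lifter's own z axis and vertical below 0.08 rad and horizontal distance between blade_tip and stand_1_bay above 0.15 m and horizontal distance between blade_tip and stand_2 above 0.15 m); the robot touches nothing.
It fails at once if the gripper or arm touches the dish (contact force between dish and the fingers above 0.5 N or contact force between dish and the arm above 0.5 N).
It fails at once if the dish is tipped more than 15 degrees (angle between dish's own z axis and vertical above 0.262 rad).
It fails at once if the dish is banged down on the stand (more than 25 N) (contact force between dish and stand_1 above 25 N).
It fails at once if the bowl, pot, cone or block is moved by more than 20 mm (distance of any of bowl, pot, cone, block from where it was at the start of the episode above 0.02 m).
It also fails if it takes over 70 s, if anything falls off the work surface, if the arm or the gripper's body presses on something with over 40 N, if the wrist force passes 120 N, or if a joint passes its speed limit or range.

### The arm

A 6-joint arm with a two-finger parallel gripper is mounted at the origin on the work surface. World frame = base frame: x ahead of the robot, y to its left, z up, the work surface at z = 0. Lengths are in m, angles in rad, forces in N, time in s.
With the tool pointing down it reaches from about 0.325 to 0.925 m from the base axis. Payload 3.1 kg.
Tool frame: the origin (TCP) lies at the very end of the fingers, on their centre line; the grasp point (between the pads) lies 19 mm behind it; x points along the fingers, y is the direction in which the jaws open and shut, and the axes are right-handed (so a half turn about x gives the same grasp; the last joint's range is limited). The gripper opens to 85 mm and grips with 20 to 120 N. Pads are 22 mm wide; open, the fingers measure 114 mm over their backs; the gripper's body (76 mm by 85 mm) begins 54 mm behind the grasp point. The pads swing forward as they close: fully open they stand 13 mm farther back than shut.
Start: joints at [-1.4, 0.217, 1.613, -0, 1.311, -0.112], TCP at [0.174, -0.6, 0.231] pointing down, gripper open.
Joint ranges: [-2.75, 2.75], [-0.78, 2.1], [0.31, 2.55], [-1.13, 4.27], [0.13, 2.63], [-2.58, 2.58]. Speed limits (rad/s): [2.79, 2.79, 3.14, 3.14, 3.14, 3.14].

### API

Orientations are given as a 3x3 rotation matrix whose columns are the frame's x, y, z axes.
In Python, from bench import manip, eoat, solver, readout, eyes, job gives the robot as it stands. Calls block until the motion is done:
- manip.move_ptp(position, orientation): joint-space move of the TCP to a pose.
- manip.servo_line(position, ori=None, rate=0.15, force_limit=None): straight line of the TCP; ori=None keeps the orientation; rate is the mean speed in m/s. With force_limit (N) it stops when the force on the tool has changed by that much, and returns True; else False.
- manip.move_j(angles): joint-space move.
- eoat.move_gripper(opening, effort=None): finger opening in m; effort is the grip in N (None keeps the last); returns when the fingers have stopped.
- manip.hold(seconds).
- solver.ik(position, orientation): joint angles nearest the present ones, or None.
- readout.read_state(): the state.
- eyes.capture(name): name is "scene" or "top" or "wrist"; returns the picture (420x560x3 uint8, blue, green, red); there is no depth.
- eyes.get_calibration(name): a dict with "camera_matrix" (3x3 intrinsics, pixels), "R" (3x3) and "t" (3): a world point X has camera coordinates R X + t. Camera axes: x right, y down, z forward; pixel columns grow to the right and rows downward; lengths in m; the calibration is good to about 2 mm. The wrist camera is an equidistant fisheye: a pixel r from the principal point sees the ray r / f radians off the axis. A picture is of the moment at which its call begins: read the wrist's pose just before it. get_calibration takes no time and is no camera call; for the wrist camera it gives the pose at the moment of the call.
A pose or a line that the arm cannot do raises manip.MotionError and nothing moves.
- job.close_job(): hands the job in, once; it reports no verdict.
The state is a dict: "time": time; "joint_pos": joint angles; "dq": joint speeds; "effort": joint torques, N m; "ee_pos": TCP position; "tcp_rot": TCP orientation; "contact_force": force on the tool from outside, world axes, zero at the start; "wrist_torque": the same for the moment, N m; "grip_width": finger opening in m.
Only numpy, scipy, OpenCV 4.12 (cv2) and the standard library are available. Lean on these libraries where they do the work, as an engineer would, in place of code of your own. Each camera call takes 0.05 s, during which the arm holds its last target.

## Working session

There is one attempt and no reset: what is moved stays moved. The work goes in short steps, each a Python script; the robot and the scene stay as the last script left them, time stands still between calls to the robot, and variables do not carry over. Pictures are saved under pics/ and viewed, and the job is handed in when it is done.

```bash
ls; mkdir -p pics
python3 - <<'E'
from bench import manip, eoat, solver, readout, eyes, job
import cv2,numpy as np
np.set_printoptions(precision=4,suppress=True)
for n in ["scene","top","wrist"]:
    im=eyes.capture(n); cv2.imwrite(f"pics/{n}0.png",im)
    c=eyes.get_calibration(n); print(n,c)
print(readout.read_state())
E
```

```text
pics
scene {'camera_matrix': array([[538.0709,   0.    , 282.2379],
       [  0.    , 538.0709, 208.3476],
       [  0.    ,   0.    ,   1.    ]]), 'R': array([[-0.283 ,  0.9591, -0.0031],
       [ 0.783 ,  0.2292, -0.5782],
       [-0.5539, -0.1661, -0.8159]]), 't': array([ 0.2606, -0.2465,  1.6486])}
top {'camera_matrix': array([[469.8143,   0.    , 282.3802],
       [  0.    , 469.8143, 210.8797],
       [  0.    ,   0.    ,   1.    ]]), 'R': array([[ 0.0026, -0.9999,  0.0112],
       [-0.9968, -0.0035, -0.0794],
       [ 0.0794, -0.011 , -0.9968]]), 't': array([-0.1619,  0.4843,  1.499 ])}
wrist {'camera_matrix': array([[325.1923,   0.    , 280.4411],
       [  0.    , 325.1923, 206.3921],
       [  0.    ,   0.    ,   1.    ]]), 'R': array([[ 0.279 , -0.9603, -0.0016],
       [-0.9093, -0.2648,  0.3209],
       [-0.3086, -0.0881, -0.9471]]), 't': array([-0.6229, -0.041 ,  0.3804])}
{'time': 0.15, 'joint_pos': array([-1.4002,  0.2176,  1.6146, -0.    ,  1.3113, -0.1122]), 'dq': array([-0.002 , -0.0018, -0.004 , -0.0023, -0.0005, -0.0009]), 'effort': array([  0.    , -39.7448, -30.4417,  -0.0002,   0.0058,  -0.    ]), 'ee_pos': array([ 0.1743, -0.5995,  0.2303]), 'tcp_rot': array([[-0.0003,  0.279 , -0.9603],
       [ 0.0019, -0.9603, -0.279 ],
       [-1.    , -0.0019, -0.0002]]), 'contact_force': array([-0.0174,  0.1348, -0.1665]), 'wrist_torque': array([ 0.0211,  0.0061, -0.0037]), 'grip_width': 0.08531539022330835}
```

View pics/scene0.png

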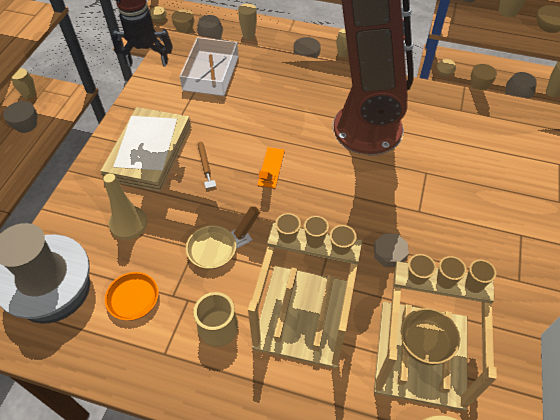

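View pics/top0.png

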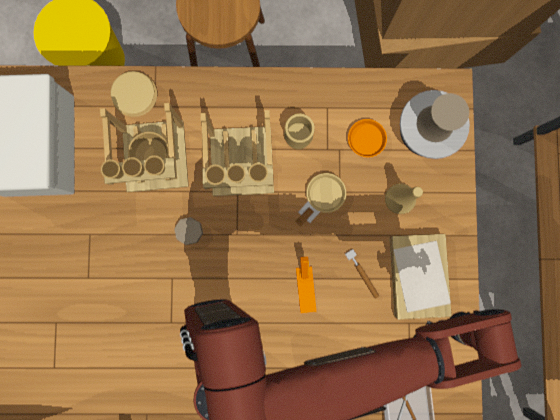

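View pics/wrist0.png

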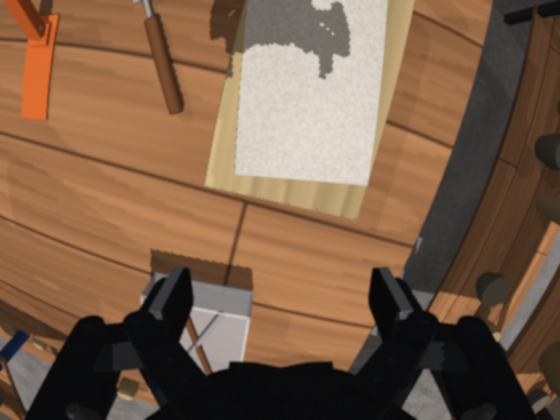

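The scene and top pictures show the empty stand in the middle (top ≈ (238,160)), the occupied stand to its left (145,150), and the dish on the lifter at top (326,192), with the handle towards (303,218). The block is at (188,231), the cone at (402,198) and the pot at (299,128). I'll enlarge these areas.

Run:
```python
import cv2
a=cv2.imread('pics/top0.png'); b=cv2.imread('pics/scene0.png')
cv2.imwrite('pics/t_dish.png',cv2.resize(a[150:250,270:400],None,fx=6,fy=6,interpolation=cv2.INTER_CUBIC))
cv2.imwrite('pics/t_stand.png',cv2.resize(a[90:210,180:290],None,fx=5,fy=5,interpolation=cv2.INTER_CUBIC))
cv2.imwrite('pics/s_dish.png',cv2.resize(b[190:290,170:290],None,fx=6,fy=6,interpolation=cv2.INTER_CUBIC))
cv2.imwrite('pics/s_stand.png',cv2.resize(b[205:375,240:375],None,fx=3.5,fy=3.5,interpolation=cv2.INTER_CUBIC))
```

```text
(no output)
```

View pics/t_dish.png

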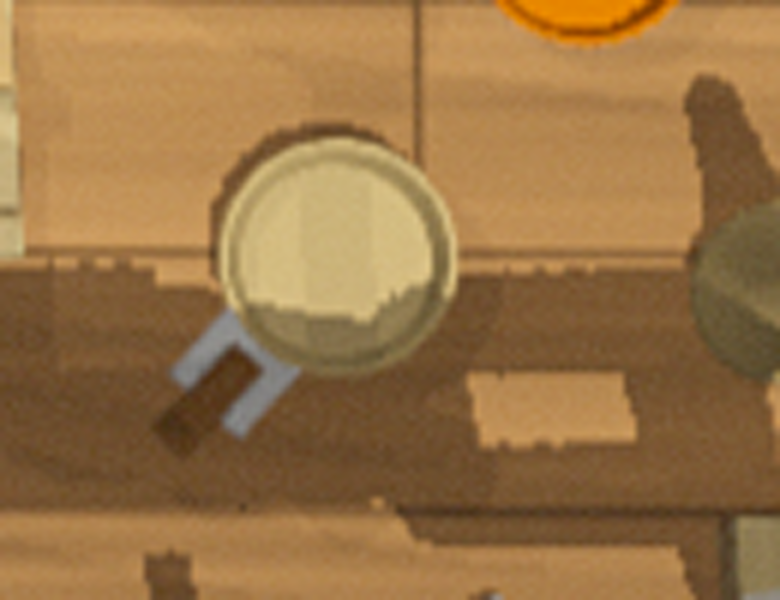

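View pics/t_stand.png

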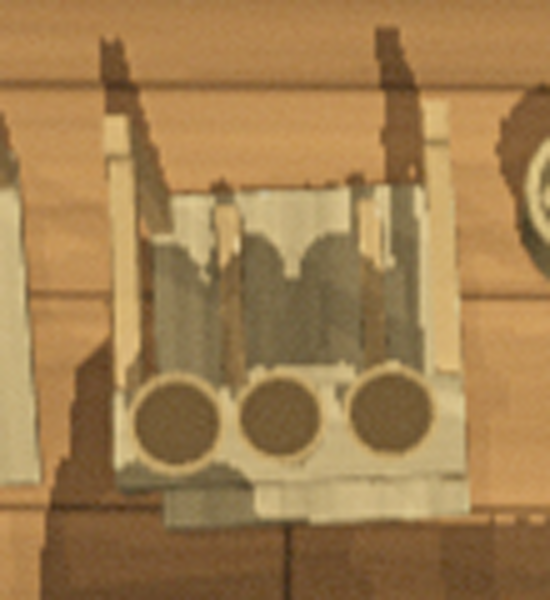

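View pics/s_dish.png

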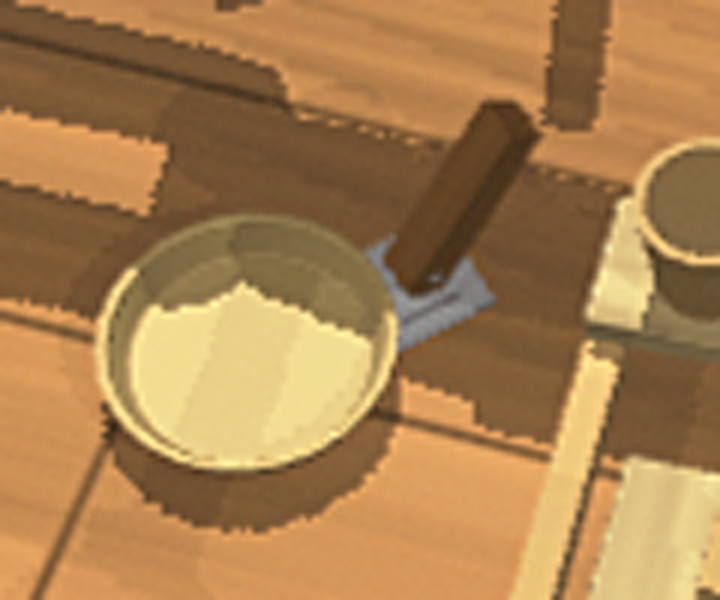

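View pics/s_stand.png

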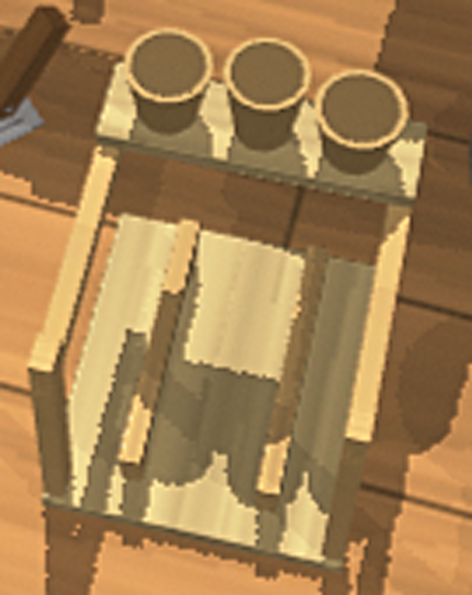

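```bash
cat > h.py <<'E'
import numpy as np, cv2
from scipy.optimize import least_squares
from bench import eyes
np.set_printoptions(precision=4,suppress=True)
C={n:eyes.get_calibration(n) for n in("scene","top")}
def proj(P,n,c=None):
    c=c or C[n]; q=np.atleast_2d(P)@c["R"].T+c["t"]; K=c["camera_matrix"]
    if n=="wrist":
        th=np.arctan2(np.hypot(q[:,0],q[:,1]),q[:,2]); ph=np.arctan2(q[:,1],q[:,0])
        return np.c_[K[0,2]+K[0,0]*th*np.cos(ph),K[1,2]+K[1,1]*th*np.sin(ph)]
    q=q@K.T; return q[:,:2]/q[:,2:]
def W(p,L):  # p=x,y,z,yaw
    c,s=np.cos(p[3]),np.sin(p[3]); L=np.atleast_2d(L)
    return L@np.array([[c,s,0],[-s,c,0],[0,0,1]])+np.array(p[:3])
def uncrop(pt,f,off): return (np.array(pt)+.5)/f-.5+np.array(off)
def fit(obs,p0,lockz=None):
    # obs: (cam,local,pix[,c])
    def r(p):
        p=np.array(p)
        if lockz is not None:p=np.r_[p[:2],lockz,p[2]]
        return np.concatenate([proj(W(p,o[1]),o[0],o[3] if len(o)>3 else None)[0]-o[2] for o in obs])
    s=least_squares(r,p0,loss='soft_l1')
    return s.x,r(s.x).reshape(-1,2)
th=np.radians(35); a=np.array([-np.sin(th),0,np.cos(th)]); b=np.array([np.cos(th),0,np.sin(th)]); yv=np.array([0,1,0])
def handle():
    o=np.array([-.078,0,.004]); return [o+s*a+d*b*.010+e*yv*.012 for s in(0,.105) for d,e in((-1,-1),(-1,1),(1,1),(1,-1))]
def seg(im,p,pts,n,col,c=None):
    q=proj(W(p,np.array(pts)),n,c)
    cv2.polylines(im,[np.round(q*16).astype(int).reshape(-1,1,2)],False,col,1,cv2.LINE_AA,4)
def draw_lifter(im,p,n,c=None,col=(255,0,255)):
    for z in(0,.004): seg(im,p,[(-.11,-.026,z),(-.11,.026,z),(.035,.026,z),(.035,-.026,z),(-.11,-.026,z)],n,col,c)
    h=handle()
    for k in(0,4): seg(im,p,[h[k],h[k+1],h[k+2],h[k+3],h[k]],n,col,c)
    for k in range(4): seg(im,p,[h[k],h[k+4]],n,col,c)
t=np.linspace(0,2*np.pi,73)
def circ(r,z): return np.c_[r*np.cos(t),r*np.sin(t),0*t+z]
def draw_dish(im,p,n,c=None,col=(0,255,0)):
    for r,z in((.065,.022),(.054,0)): seg(im,p,circ(r,z),n,col,c)
def box(im,p,x0,x1,y0,y1,z0,z1,n,col,c=None):
    for z in(z0,z1): seg(im,p,[(x0,y0,z),(x1,y0,z),(x1,y1,z),(x0,y1,z),(x0,y0,z)],n,col,c)
    for x in(x0,x1):
        for y in(y0,y1): seg(im,p,[(x,y,z0),(x,y,z1)],n,col,c)
def draw_stand(im,p,n,c=None,col=(255,0,0)):
    box(im,p,-.11,.11,-.1,.1,0,.014,n,col,c)
    for y in(-.045,.045): box(im,p,-.09,.09,y-.007,y+.007,.04,.06,n,col,c)
    box(im,p,-.11,-.054,-.1,.1,.195,.209,n,(0,0,255),c)
E
cat > f1.py <<'E'
from h import *
T=lambda q:uncrop(q,6,(270,150)); S=lambda q:uncrop(q,6,(170,190))
h=handle()
obs=[("top",(-.11,.026,.004),T((172,377))),("top",(-.11,-.026,.004),T((240,436))),
("top",h[5],T((152,428))),("top",h[4],T((182,458))),("scene",(-.11,.026,.004),S((495,298))),("scene",h[4],S((488,100))),("scene",h[6],S((540,133)))]
p,r=fit(obs,[.55,-.1,0,-.8]); print('lifter',p); print(r)
pl,r=fit(obs,[.55,-.1,-.8],0.0); print('lifter z0',pl); print(r)
def dr(q):
    o=[]
    for n,bb in(("top",(*T((218,137)),*T((458,378)))),("scene",(*S((97,213)),*S((400,470))))):
        u=proj(circ(.065,.022)+q,n); o+=[*(u.min(0)-bb[:2]),*(u.max(0)-bb[2:])]
    return np.array(o)
s=least_squares(dr,[.6,-.1,0]); print('dish',s.x,dr(s.x))
T2=lambda q:uncrop(q,5,(180,90)); S2=lambda q:uncrop(q,3.5,(240,205))
so=[("top",(.09,.052,.06),T2((215,205))),("top",(.09,.038,.06),T2((240,205))),("top",(.09,-.038,.06),T2((360,198))),("top",(.09,-.052,.06),T2((382,198))),
("top",(-.11,.1,.014),T2((165,525))),("top",(.11,-.1,.014),T2((425,185))),
("scene",(.09,-.052,.06),S2((120,462))),("scene",(.09,-.038,.06),S2((143,465))),("scene",(.09,.038,.06),S2((258,490))),("scene",(.09,.052,.06),S2((282,494))),
("scene",(.11,-.1,0),S2((43,503))),("scene",(.11,.1,0),S2((340,570))),("scene",(-.054,-.1,.195),S2((97,140))),("scene",(-.054,.1,.195),S2((416,200)))]
ps,r=fit(so,[.7,.1,0,0]); print('stand',ps); print(r)
for n,x in(("top",(250,90,400,250,5)),("scene",(170,190,380,380,3.7)),("top",(180,90,330,210,5))):
    im=cv2.imread(f'pics/{n}0.png'); f=x[4]
    im=cv2.resize(im,None,fx=f,fy=f,interpolation=cv2.INTER_CUBIC)
    import copy
    c={k:np.array(v) for k,v in C[n].items()}; K=c["camera_matrix"]; K[:2]*=f; K[:2,2]+=.5*f-.5
    L=np.r_[pl[:2],0,pl[2]]
    draw_lifter(im,L,n,c); draw_dish(im,np.r_[s.x,0],n,c); draw_stand(im,ps,n,c)
    cv2.imwrite(f'pics/ov_{n}{x[0]}.png',im[int(x[1]*f):int(x[3]*f),int(x[0]*f):int(x[2]*f)])
E
python3 f1.py
```

```text
lifter [ 0.5495 -0.3032  0.0006 -0.72  ]
[[-0.4026 -0.8714]
 [ 0.2416 -0.1861]
 [-0.2872  0.397 ]
 [ 0.5503  0.5327]
 [ 0.076   0.1253]
 [ 4.4606 -0.6825]
 [-5.1475  0.5643]]
lifter z0 [ 0.5495 -0.3032 -0.7189]
[[-0.3936 -0.806 ]
 [ 0.2576 -0.1385]
 [-0.2628  0.467 ]
 [ 0.5781  0.5939]
 [ 0.0867  0.1991]
 [ 4.4472 -0.5952]
 [-5.1475  0.6505]]
dish [ 0.5445 -0.3009  0.0035] [-0.1191  0.1911  0.0164 -0.0481 -0.2821 -0.3377  0.1739  0.3722]
stand [ 0.6497 -0.0252  0.002   0.0563]
[[-0.2498  0.1496]
 [-0.8497 -0.0704]
 [-0.9859  0.1366]
 [-0.9941 -0.083 ]
 [-0.7109  0.9442]
 [ 5.349  -0.6457]
 [-0.1571 -1.4902]
 [-0.6144 -0.9846]
 [ 0.0585 -0.6541]
 [-0.5589 -0.4063]
 [ 0.0143  0.3502]
 [ 0.6449  0.6692]
 [-0.2576  0.8249]
 [-0.5829  1.8571]]
```

```bash
sed -i 's/("scene",h\[4\],S((488,100))),("scene",h\[6\]/("scene",h[4],S((525,100))),("scene",h[5]/; s/("top",(.11,-.1,.014),T2((425,185))),//' f1.py; python3 f1.py
```

```text
lifter [ 0.5456 -0.3069  0.0009 -0.7643]
[[-0.1255 -0.9295]
 [ 0.0452  0.275 ]
 [-0.5143  0.1308]
 [ 0.0914  0.5196]
 [-0.2736  0.0532]
 [-1.1817 -0.598 ]
 [ 0.7872  0.5768]]
lifter z0 [ 0.5455 -0.3069 -0.7627]
[[-0.1169 -0.8422]
 [ 0.0643  0.3387]
 [-0.4853  0.225 ]
 [ 0.1254  0.6021]
 [-0.2553  0.1547]
 [-1.1958 -0.4794]
 [ 0.7829  0.6863]]
dish [ 0.5445 -0.3009  0.0035] [-0.1191  0.1911  0.0164 -0.0481 -0.2821 -0.3377  0.1739  0.3722]
stand [ 0.6499 -0.0254  0.0025  0.0562]
[[-0.2097  0.0561]
 [-0.8085 -0.1636]
 [-0.938   0.0449]
 [-0.9448 -0.1744]
 [-0.6792  0.8693]
 [-0.26   -1.511 ]
 [-0.7153 -1.0044]
 [-0.0317 -0.669 ]
 [-0.6471 -0.4201]
 [-0.0927  0.3333]
 [ 0.5644  0.6652]
 [-0.3596  0.7707]
 [-0.6545  1.8145]]
```

View pics/ov_top250.png

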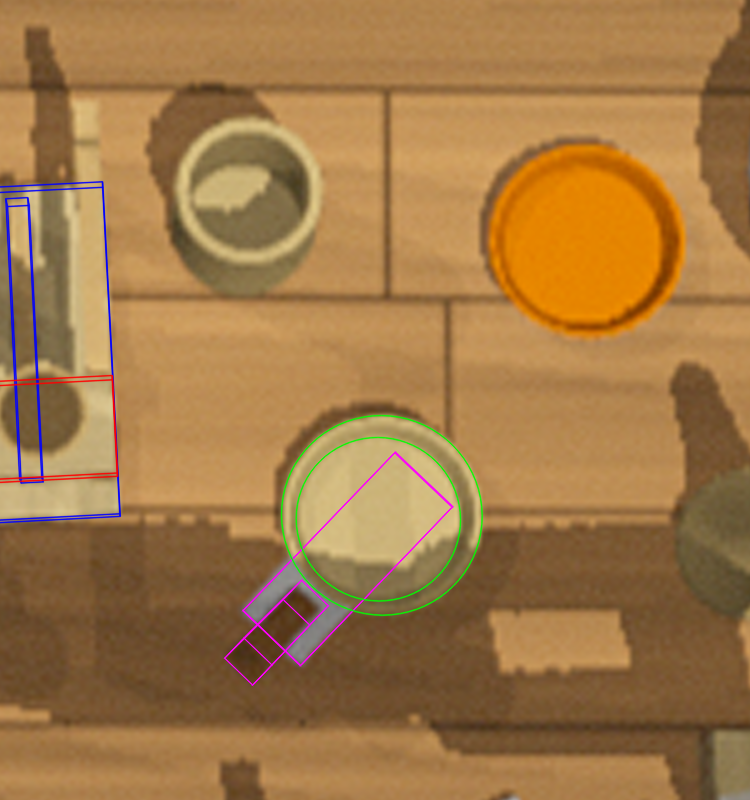

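View pics/ov_scene170.png

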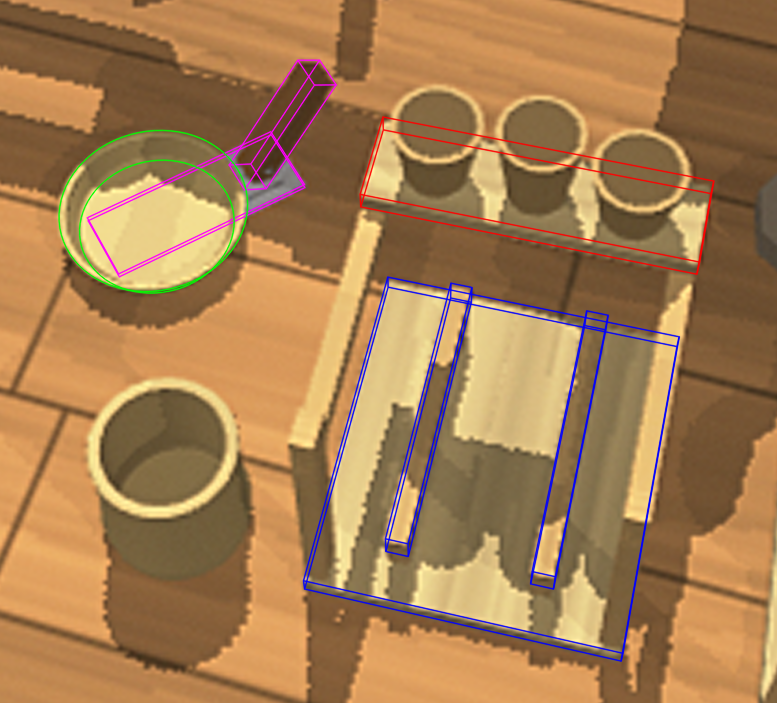

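View pics/ov_top180.png

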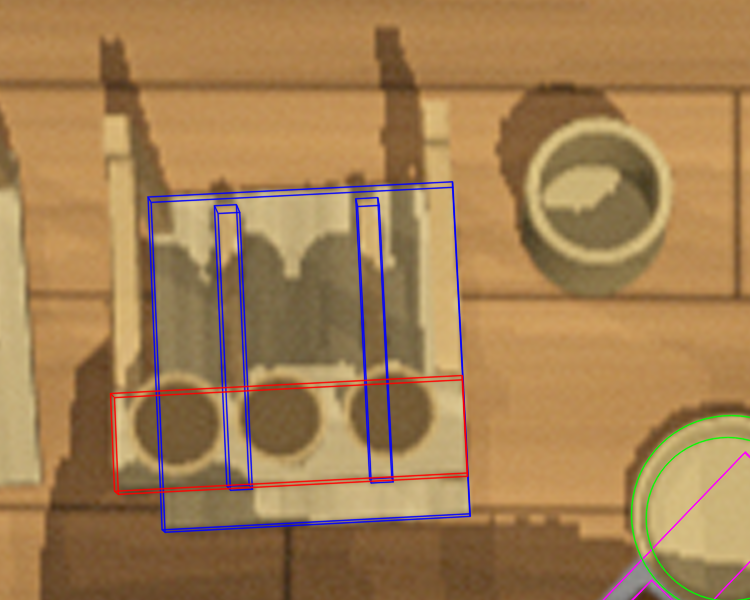

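The fits agree across both views:

| Item | Position (m) | Yaw (rad) |
|---|---|---|
| Stand | (0.650, -0.025) | 0.056 |
| Lifter | (0.5455, -0.307) | -0.763 |
| Dish | (0.5445, -0.301), underside z 3.5 mm (expected 4) | – |

Next I'll check reachability for leaning grasps.

```bash
cat >> h.py <<'E'
GL=np.array([-.119,0,.063])
def tool(p,L,sgn=1,back=0.,g=GL):
    """TCP pose with grasp point on handle point g of lifter pose p (x,y,z,yaw), lean L rad"""
    f=np.array([np.cos(p[3]),np.sin(p[3]),0]); l=np.array([-f[1],f[0],0])
    x=np.sin(L)*f-np.cos(L)*np.array([0,0,1]); y=sgn*l; R=np.c_[x,y,np.cross(x,y)]
    return W(p,g)[0]+x*(.019-back),R
E
python3 - <<'E'
from h import *
from bench import solver
LP=[.5455,-.3069,0,-.7627]; ST=[.65,-.025,0,.0562]
def at(x,z): w=W(ST,[x,0,z])[0]; return [*w,ST[3]]
for L in(30,35,40,45,50):
  for s in(1,-1):
    r=[]
    for p,bk in((LP,.12),(LP,0),([*LP[:2],.09,LP[3]],0),(at(-.3,.08),0),(at(-.25,.08),0),(at(-.2,.08),0),(at(-.15,.08),0),(at(0,.07),0),(at(0,.045),0)):
        q=solver.ik(*tool(p,np.radians(L),s,bk)); r.append(None if q is None else np.round(q,2))
    print(L,s,[ 'x' if q is None else 'o' for q in r], r[1],r[-1])
print('block etc')
for nm,px,z in(('block',(188,231),.03),('pot',(299,128),.1),('cone foot',(400,200),0),):
    c=C['top'];d=c['R'].T@np.linalg.inv(c['camera_matrix'])@np.r_[px,1]; o=-c['R'].T@c['t']; print(nm,o+d*(z-o[2])/d[2])
E
```

```text
30 1 ['o', 'o', 'o', 'x', 'x', 'x', 'x', 'o', 'o'] [-0.53  0.05  2.31 -0.41  0.3  -0.97] [-0.28 -0.03  2.27  0.4   0.44 -2.24]
30 -1 ['o', 'o', 'o', 'x', 'x', 'x', 'x', 'o', 'o'] [-0.53  0.05  2.31 -0.41  0.3   2.17] [-0.28 -0.03  2.27  0.4   0.44  0.91]
35 1 ['o', 'o', 'o', 'x', 'x', 'x', 'x', 'o', 'o'] [-0.51  0.04  2.35 -0.77  0.21 -0.61] [-0.3  -0.05  2.32  0.62  0.35 -2.46]
35 -1 ['o', 'o', 'o', 'x', 'x', 'x', 'x', 'o', 'o'] [-0.51  0.04  2.35 -0.77  0.21  2.54] [-0.3  -0.05  2.32  0.62  0.35  0.68]
40 1 ['o', 'x', 'o', 'x', 'x', 'x', 'x', 'x', 'x'] None None
40 -1 ['o', 'x', 'o', 'x', 'x', 'x', 'x', 'o', 'o'] None [-0.32 -0.06  2.37  0.97  0.29  0.33]
45 1 ['x', 'o', 'o', 'x', 'x', 'x', 'x', 'x', 'x'] [-0.48  0.07  2.43  4.17  0.23  0.76] None
45 -1 ['x', 'o', 'x', 'x', 'x', 'x', 'x', 'o', 'o'] [-0.48  0.07  2.43  4.17  0.23 -2.38] [-0.34 -0.06  2.41  1.43  0.28 -0.15]
50 1 ['x', 'o', 'x', 'x', 'x', 'x', 'x', 'x', 'o'] [-0.47  0.1   2.46  3.85  0.35  1.09] [-0.36 -0.04  2.45  1.86  0.33  2.55]
50 -1 ['x', 'o', 'x', 'x', 'x', 'x', 'x', 'o', 'o'] [-0.47  0.1   2.46  3.85  0.35 -2.06] [-0.36 -0.04  2.45  1.86  0.33 -0.59]
block etc
block [0.4185 0.141  0.03  ]
pot [ 0.737  -0.2105  0.1   ]
cone foot [ 0.5236 -0.5478  0.    ]
```

Run:
```python
from h import *
from bench import solver
import bench
print([n for n in dir(solver) if n[0]!='_'],[n for n in dir(manip) if n[0]!='_'] if 'manip' in globals() else '')
ST=[.65,-.025,0,.0562]
xs=np.arange(0,-.21,-.02)
for z in(.045,.075,.12,.16):
  for yo in(0,-.15,.15):
   print('z',z,'yawoff',yo)
   for L in(15,20,25,30,35,40,45,50):
    row=''
    for x in xs:
      w=W(ST,[x,0,z])[0]; o=''
      for s in(1,-1):
        q=solver.ik(*tool([*w,ST[3]+yo],np.radians(L),s)); o+='x' if q is None else 'o'
      row+=o+' '
    print(L,row)
```

```text
['ik'] 
z 0.045 yawoff 0
15 oo oo oo oo oo oo oo oo oo oo oo 
20 oo oo oo oo oo oo oo oo oo xx xx 
25 oo oo oo oo oo oo oo oo xx xx xx 
30 oo oo oo oo oo oo oo xx xx xx xx 
35 oo oo oo oo oo oo xx xx xx xx xx 
40 xo xo xo xo xo xx xx xx xx xx xx 
45 xo xo xo xo xx xx xx xx xx xx xx 
50 oo oo xo xx xx xx xx xx xx xx xx 
z 0.045 yawoff -0.15
15 oo oo oo oo oo oo oo oo oo oo oo 
20 oo oo oo oo oo oo oo oo oo xx xx 
25 oo oo oo oo oo oo oo oo xx xx xx 
30 oo oo oo oo oo oo oo xx xx xx xx 
35 oo oo oo oo oo oo xx xx xx xx xx 
40 oo oo oo oo xx xx xx xx xx xx xx 
45 xx xx xx xx xx xx xx xx xx xx xx 
50 oo oo oo xx xx xx xx xx xx xx xx 
z 0.045 yawoff 0.15
15 oo oo oo oo oo oo oo oo oo oo oo 
20 oo oo oo oo oo oo oo oo oo oo xx 
25 oo oo oo oo oo oo oo xo xo xx xx 
30 xo xo xo xo xo xo xo xo xx xx xx 
35 xo xo xo xo xo xo xo xx xx xx xx 
40 xo xo xo xo xo xo xx xx xx xx xx 
45 xo xo xo xo xo xx xx xx xx xx xx 
50 xo xo xo xo xx xx xx xx xx xx xx 
z 0.075 yawoff 0
15 oo oo oo oo oo oo oo oo oo oo oo 
20 oo oo oo oo oo oo oo oo oo oo xx 
25 oo oo oo oo oo oo oo oo oo xx xx 
30 oo oo oo oo oo 
[... 1984 characters left out ...]
oo oo oo oo oo xx xx xx xx xx xx 
50 xo xo xo xo xx xx xx xx xx xx xx 
z 0.16 yawoff -0.15
15 oo oo oo oo oo oo oo oo oo oo oo 
20 oo oo oo oo oo oo oo oo oo oo xx 
25 oo oo oo oo oo oo oo oo oo xx xx 
30 oo oo oo oo oo oo oo oo xx xx xx 
35 oo oo oo oo oo oo oo xx xx xx xx 
40 oo oo oo oo oo oo oo xx xx xx xx 
45 oo oo oo oo oo xx xx xx xx xx xx 
50 oo oo oo oo xx xx xx xx xx xx xx 
z 0.16 yawoff 0.15
15 oo oo oo oo oo oo oo oo oo oo oo 
20 oo oo oo oo oo oo oo oo oo oo oo 
25 oo oo oo oo oo oo oo oo oo oo xx 
30 oo oo oo oo oo oo oo oo oo xx xx 
35 oo oo oo oo xo xo xo xo xo xx xx 
40 xo xo xo xo xo xo xo xo xx xx xx 
45 xo xo xo xo xo xo xx xx xx xx xx 
50 xo xo xo xo xo xx xx xx xx xx xx
```

Run:
```python
from h import *
from bench import solver
ST=[.65,-.025,0,.0562]; LP=[.5455,-.3069,0,-.7627]
for up in(0,.008,.014):
 g=GL+up*a
 for L in(28,30,32,34,36):
  l=np.radians(L); ok=lambda q:q is not None and (abs(q-np.array([0,.66,1.43,1.57,1.38,0]))<np.array([2.7,1.4,1.1,2.67,1.22,2.52])).all()
  def I(p,back=0): return solver.ik(*tool(p,l,1,back,g))
  pk=[ok(I(LP,.1)),ok(I(LP)),ok(I([*LP[:2],.1,LP[3]]))]
  ret=[]
  for z in(.042,.066,.10,.14):
    x=.008
    while x>-.25:
      q=I([*W(ST,[x,0,z])[0],ST[3]])
      if not ok(q): break
      x-=.005
    ret.append(round(x+.005,3))
  # clearance of body corner (54,h) to shelf edge x at lifter z .066 x=.005
  gp=g+np.array([.005,0,.066]); u=np.array([-np.sin(l),0,np.cos(l)]); v=np.array([np.cos(l),0,np.sin(l)])
  c=[gp+.054*u+h*v for h in(.038,.0425)]
  print(up,L,pk,ret,[(-110-1000*k[0],1000*k[2]-195) for k in c], I([*W(ST,[.005,0,.066])[0],ST[3]]))
```

```text
0 28 [np.True_, np.True_, np.True_] [-0.127, -0.132, -0.147, -0.162] [(np.float64(-4.200544138201124), np.float64(-0.480910599754111)), (np.float64(-8.173808306066306), np.float64(1.6317114327823958))] [-0.2705 -0.0577  2.232   0.3074  0.5213 -2.1301]
0 30 [np.True_, np.True_, np.True_] [-0.117, -0.122, -0.132, -0.157] [(np.float64(-1.9089653438086742), np.float64(-0.2346281956403118)), (np.float64(-5.8060796608386624), np.float64(2.015371804359688))] [-0.2777 -0.0683  2.2533  0.3599  0.484  -2.1841]
0 32 [np.True_, np.True_, np.True_] [-0.107, -0.112, -0.122, -0.147] [(np.float64(0.38981261464886074), np.float64(-0.06847076669120611)), (np.float64(-3.42640381805505), np.float64(2.316165922358209))] [-0.285  -0.0777  2.2742  0.4221  0.4477 -2.248 ]
0 34 [np.True_, np.True_, np.True_] [-0.072, -0.102, -0.112, -0.132] [(np.float64(2.6929890303287323), np.float64(0.01735924986064674)), (np.float64(-1.0376800461689584), np.float64(2.533727315478984))] [-0.2925 -0.0858  2.2947  0.4963  0.4129 -2.3241]
0 36 [np.True_, np.True_, np.True_] [0.013, -0.087, -0.102, -0.122] [(np.float64(4.997757837545535), np.float64(0.022757283361158898)), (np.float64(1.3571813628582703), np.float64(2.6677909186772695))] [-0.3002 -0.0926  2.3149  0.5854  0.3802 -2.4151]
0.008 28 [np.True_, np.True_, np.True_] [-0.122, -0.127, -0.142, -0.157] [(np.float64(0.3880673526072371), np.float64(6.072305754557846)), (np.float64(-3.5851968152579445), np.float64(8.184927787094352))] [-0.2742 -0.0816  2.2388  0.3016  0.5385 -2.1258]Traceback (most recent call last):
  File "<stdin>", line 14, in <module>
  File "<stdin>", line 8, in I
ValueError: time passes only in moves, steps and waits
```

```bash
cat >> h.py <<'E'
LEAN=np.radians(32); GP=GL+.012*a; BK=.004
E
python3 - <<'E'
from h import *
from bench import manip,readout,eyes
LP=[.5455,-.3069,0,-.7627]
for bk in(.16,.13,.1):
    try:
        manip.move_ptp(*tool(LP,LEAN,1,bk,GP)); print('ok',bk); break
    except Exception as e: print(bk,repr(e))
s=readout.read_state(); print(s['time'],s['joint_pos'],s['ee_pos'])
c=eyes.get_calibration('wrist'); im=eyes.capture('wrist'); cv2.imwrite('pics/w1.png',im); np.savez('w1.npz',**c)
o=im.copy(); draw_lifter(o,LP,'wrist',c); draw_dish(o,[.5445,-.3009,.004,0],'wrist',c); cv2.imwrite('pics/w1o.png',o)
E
```

```text
ok 0.16
1.9417 [-0.443  -0.524   2.4202 -0.2549  0.725  -1.1035] [ 0.4011 -0.1692  0.1934]
```

View pics/w1o.png

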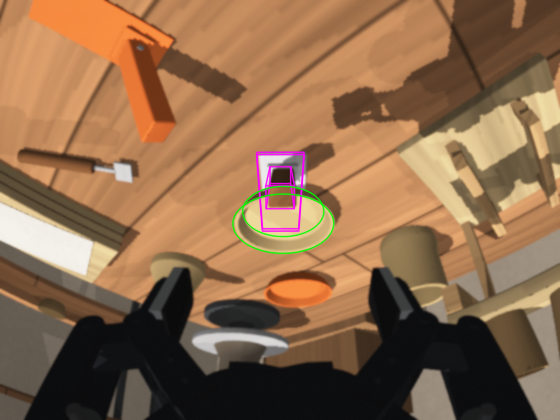

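The wrist view agrees roughly with the fit: handle at about (282,175), dish at (283,220). I'll enlarge it.

Run:
```python
import cv2
for n in('w1','w1o'):
    a=cv2.imread(f'pics/{n}.png'); cv2.imwrite(f'pics/{n}z.png',cv2.resize(a[140:265,220:345],None,fx=4.7,fy=4.7,interpolation=cv2.INTER_CUBIC))
```

```text
(no output)
```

View pics/w1z.png

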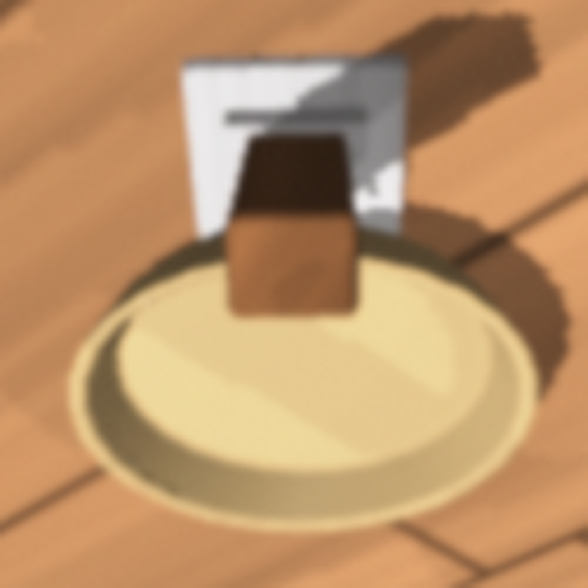

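View pics/w1oz.png

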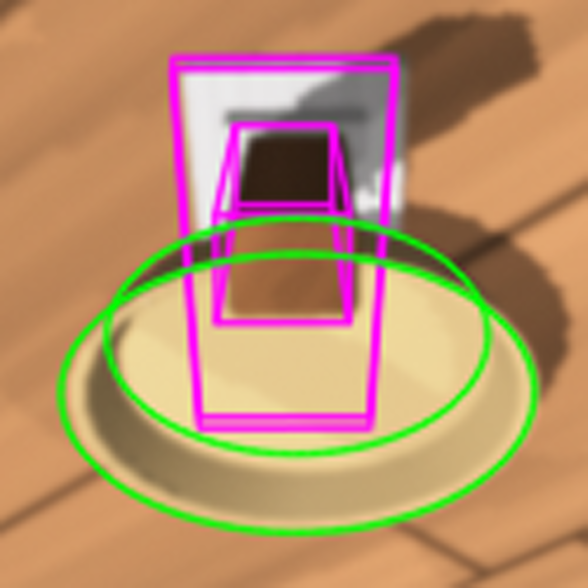

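```bash
python3 - <<'E'
import re
s=open('f1.py').read()
head=s.split("def dr(q)")[0].replace("print('lifter'","print('old'")
extra='''
c=dict(np.load('w1.npz')); Wc=lambda q:uncrop(q,4.7,(220,140))
P0=[.5455,-.3069,0,-.7627]
cand=[((-.11,.026,.004),(-.11,-.026,.004),[(183,68),(408,66)]),(h[4],h[5],[(228,213),(358,213)]),(h[7],h[6],[(230,316),(356,316)])]
wo=[]
for A,B,px in cand:
    ps=[Wc(q) for q in px]
    for L in(A,B):
        u=proj(W(P0,L),'wrist',c)[0]; wo.append(('wrist',L,min(ps,key=lambda q:np.linalg.norm(q-u)),c))
for nm,o in(('wrist',wo),('all',obs+wo)):
    p,r=fit(o,[.5455,-.3069,-.7627],0.0); print(nm,p);print(r)
def dr(q,use):
    o=[]
    for n,bb,cc in(("top",(*T((218,137)),*T((458,378))),None),("scene",(*S((97,213)),*S((400,470))),None),("wrist",(*Wc((69,245)),*Wc((538,532))),c)):
        if n not in use: continue
        u=proj(circ(.065,.022)+np.r_[q,.004],n,cc); e=[*(u.min(0)-bb[:2]),*(u.max(0)-bb[2:])]
        if n=='wrist': e[1]=0
        o+=e
    return np.array(o)
for use in(['top','scene'],['wrist'],['top','scene','wrist']):
    s=least_squares(dr,[.545,-.3],args=(use,)); print(use,s.x,s.fun)
'''
open('f2.py','w').write(head+extra)
E
python3 f2.py
```

```text
old [ 0.5456 -0.3069  0.0009 -0.7643]
[[-0.1255 -0.9295]
 [ 0.0452  0.275 ]
 [-0.5143  0.1308]
 [ 0.0914  0.5196]
 [-0.2736  0.0532]
 [-1.1817 -0.598 ]
 [ 0.7872  0.5768]]
lifter z0 [ 0.5455 -0.3069 -0.7627]
[[-0.1169 -0.8422]
 [ 0.0643  0.3387]
 [-0.4853  0.225 ]
 [ 0.1254  0.6021]
 [-0.2553  0.1547]
 [-1.1958 -0.4794]
 [ 0.7829  0.6863]]
wrist [ 0.5481 -0.3029 -0.7438]
[[-0.32   -0.4055]
 [-0.1936 -0.1245]
 [-0.5275 -0.1068]
 [ 0.4991 -0.5068]
 [-0.3243  0.9371]
 [ 1.0304  0.5672]]
all [ 0.5476 -0.3037 -0.7491]
[[-0.8333 -1.0916]
 [-0.5043 -0.0693]
 [-1.0828  0.0271]
 [-0.3998  0.3269]
 [ 0.4957  0.6193]
 [-0.6947 -0.0762]
 [ 1.4043  1.0429]
 [-0.627  -0.1979]
 [-0.488  -0.0991]
 [-0.6803 -0.0219]
 [ 0.3353 -0.3198]
 [-0.575   1.0148]
 [ 0.7684  0.738 ]]
['top', 'scene'] [ 0.5446 -0.3008] [-0.1407  0.133   0.0071 -0.0944 -0.291  -0.3942  0.1823  0.3276]
['wrist'] [ 0.5461 -0.3   ] [-0.4513  0.      0.4525  0.2452]
['top', 'scene', 'wrist'] [ 0.5455 -0.3   ] [-0.3843 -0.1605 -0.2381 -0.3916 -0.1482 -0.0321  0.3491  0.7317 -0.818
  0.      0.1536  0.1217]
```

```bash
sed -i 's/BK=.004/BK=.002/' h.py
python3 - <<'E'
from h import *
from bench import manip,readout,eyes,eoat
LP=[.5475,-.3035,0,-.747]
manip.servo_line(*tool(LP,LEAN,1,.09,GP),rate=.15)
print(manip.servo_line(*tool(LP,LEAN,1,BK,GP),rate=.08,force_limit=8))
s=readout.read_state(); print(s['time'],s['joint_pos'],s['ee_pos'],tool(LP,LEAN,1,BK,GP)[0],s['contact_force'])
eoat.move_gripper(.035,20)
s=readout.read_state(); print(s['time'],s['grip_width'])
for n in('wrist','scene'): cv2.imwrite(f'pics/g_{n}.png',eyes.capture(n))
a_=cv2.imread('pics/g_scene.png'); cv2.imwrite('pics/g_scene.png',cv2.resize(a_[100:290,150:400],None,fx=3,fy=3,interpolation=cv2.INTER_CUBIC))
E
```

```text
False
3.8583 [-0.5163 -0.0067  2.3464 -0.4512  0.2814 -0.9386] [ 0.462  -0.2241  0.0589] [ 0.4617 -0.2241  0.0584] [ 0.1389 -0.1338 -0.0268]
4.4 0.034816654461059415
```

View pics/g_scene.png

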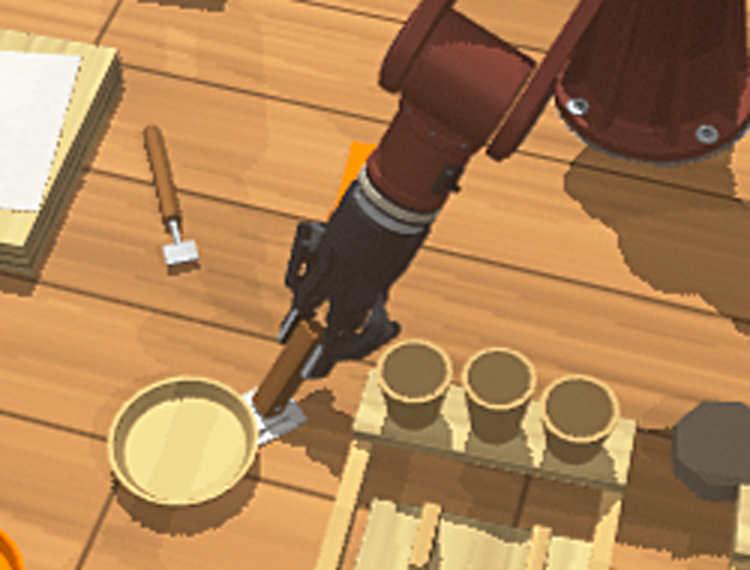

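View pics/g_wrist.png

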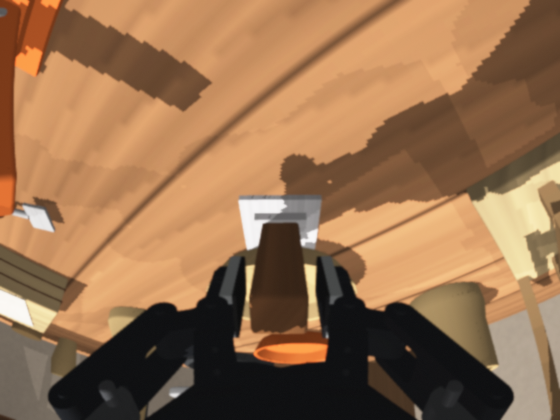

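The handle (252–307 px) sits between the pads (240–322 px) and is straight. I'll close and lift slightly.

Run:
```python
from h import *
from bench import manip,readout,eyes,eoat
eoat.move_gripper(.0,20)
eoat.move_gripper(.0,110)
s=readout.read_state(); print(s['time'],s['grip_width'],s['contact_force'],s['wrist_torque'])
LP=np.array([.5475,-.3035,0,-.747])
p=s['ee_pos'].copy(); R=s['tcp_rot']
manip.servo_line(p+[0,0,.06],R,rate=.05)
manip.hold(.3)
s=readout.read_state(); print(s['time'],s['ee_pos'],s['contact_force'],s['wrist_torque'],s['grip_width'])
np.savez('lift.npz',p=p,R=R)
for n in('wrist','scene','top'): 
    c=eyes.get_calibration(n); np.savez(f'l_{n}.npz',**c); cv2.imwrite(f'pics/l_{n}.png',eyes.capture(n))
a_=cv2.imread('pics/l_scene.png'); cv2.imwrite('pics/l_scenez.png',cv2.resize(a_[180:280,170:290],None,fx=6,fy=6,interpolation=cv2.INTER_CUBIC))
a_=cv2.imread('pics/l_top.png'); cv2.imwrite('pics/l_topz.png',cv2.resize(a_[150:250,270:390],None,fx=6,fy=6,interpolation=cv2.INTER_CUBIC))
```

```text
4.9583 0.02290794728064625 [-2.3146  2.5356  4.0309] [ 0.2797  0.2397 -0.0107]
6.6083 [ 0.4616 -0.224   0.1183] [ 0.9591 -0.1566 -2.3721] [ 0.5456  0.6002 -0.0513] 0.02287908866873287
```

View pics/l_scenez.png

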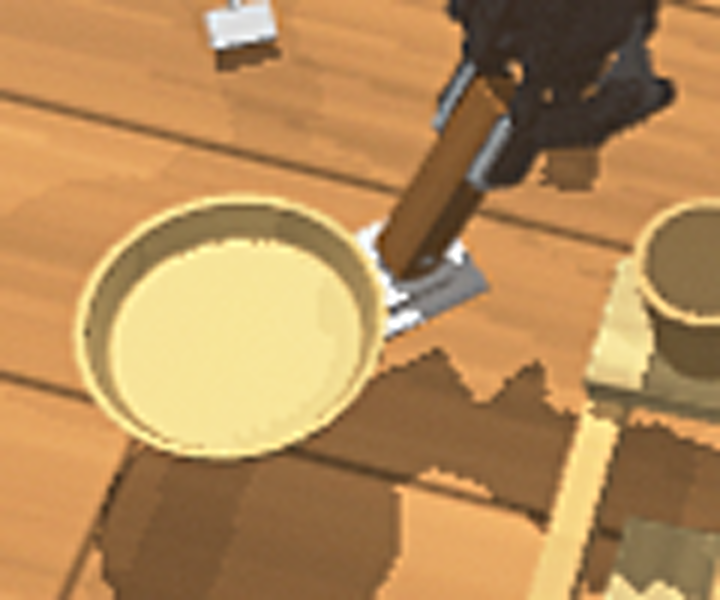

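View pics/l_wrist.png

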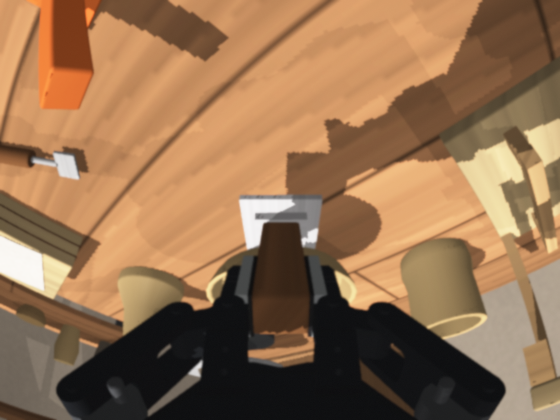

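View pics/l_topz.png

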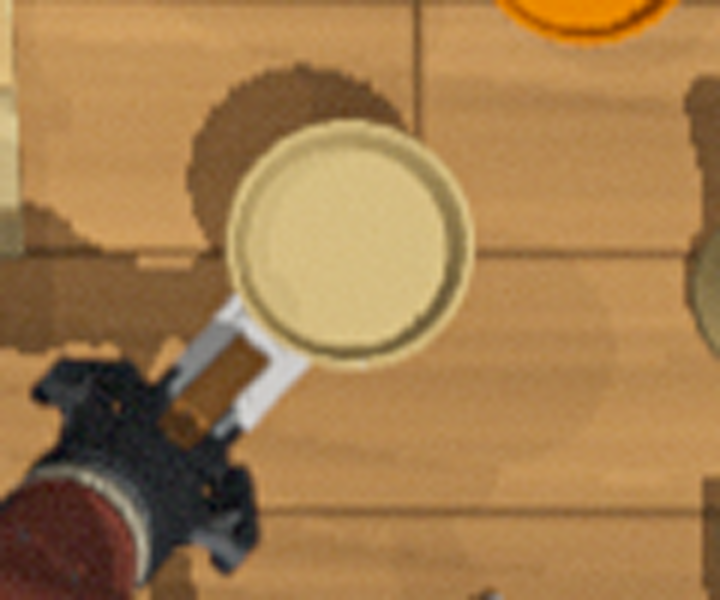

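Run:
```python
from h import *
T=lambda q:uncrop(q,6,(270,150)); S=lambda q:uncrop(q,6,(170,190))
from scipy.spatial.transform import Rotation as Ro
def dr(q):
    o=[]
    for n,bb in(("top",(*T((228,118)),*T((474,370)))),("scene",(*S((75,192)),*S((388,460))))):
        u=proj(circ(.065,.022)+q[:3],n); o+=[*(u.min(0)-bb[:2]),*(u.max(0)-bb[2:])]
    return np.array(o)
s=least_squares(dr,[.55,-.3,.06]); print(s.x,s.fun)
LP=np.array([.5475,-.3035,.0,-.747]); h=handle()
l=np.load('lift.npz'); from bench import readout
d=readout.read_state()['ee_pos']-tool(LP,LEAN,1,BK,GP)[0]; print('shift',d)
P=LP.copy(); P[:3]+=d; print('lifter from tool',P)
c,sn=np.cos(P[3]),np.sin(P[3]); e=s.x[:2]-P[:2]; print('dish in lifter',c*e[0]+sn*e[1],-sn*e[0]+c*e[1])
for n in('top','scene','wrist'):
    cc=dict(np.load(f'l_{n}.npz')); im=cv2.imread(f'pics/l_{n}.png'); f=4 if n!='wrist' else 3
    im=cv2.resize(im,None,fx=f,fy=f,interpolation=cv2.INTER_CUBIC); K=cc['camera_matrix']; K[:2]*=f; K[:2,2]+=.5*f-.5
    draw_lifter(im,P,n,cc); draw_dish(im,[*s.x,0],n,cc)
    x,y={'top':(270,150),'scene':(170,180),'wrist':(180,160)}[n]; cv2.imwrite(f'pics/lo_{n}.png',im[y*f:(y+130)*f,x*f:(x+180)*f])
a_=[cv2.imread(f'pics/lo_{n}.png') for n in('top','scene')]
cv2.imwrite('pics/lo.png',cv2.resize(np.vstack(a_),None,fx=.57,fy=.57))
```

```text
[ 0.5496 -0.3049  0.0229] [-0.1809  0.799  -0.5421 -0.7868 -0.013   0.2534 -0.5337 -0.4409]
shift [-0.0001  0.      0.06  ]
lifter from tool [ 0.5474 -0.3035  0.06   -0.747 ]
dish in lifter 0.002551640901359872 0.0004638365733905523
```

View pics/lo_scene.png

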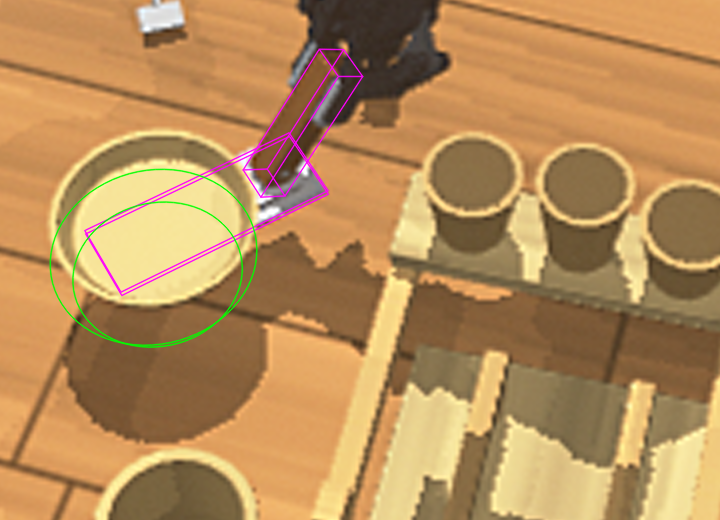

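View pics/lo_wrist.png

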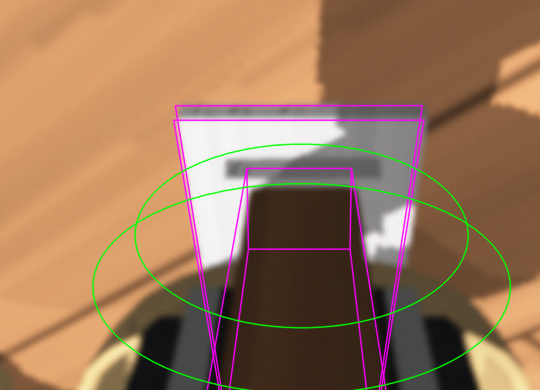

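I used the wrong crop offset (row 180, not 190), so I'll redo the fit.

Run:
```python
from h import *
T=lambda q:uncrop(q,6,(270,150)); S=lambda q:uncrop(q,6,(170,180))
def dr(q,tilt=True):
    o=[]; R=cv2.Rodrigues(np.array([q[3],q[4],0.]))[0] if len(q)>3 else np.eye(3)
    for n,bb in(("top",(*T((228,118)),*T((474,370)))),("scene",(*S((75,192)),*S((388,460))))):
        u=proj(circ(.065,.022)@R.T+q[:3],n); o+=[*(u.min(0)-bb[:2]),*(u.max(0)-bb[2:])]
    return np.array(o)
s=least_squares(dr,[.55,-.3,.06]); print(s.x,s.fun)
s2=least_squares(dr,[.55,-.3,.06,0,0]); print(s2.x,s2.fun)
P=np.array([ 0.5474,-0.3035,0.06,-0.747]);c,sn=np.cos(P[3]),np.sin(P[3]); e=s.x[:2]-P[:2]; print('dish in lifter',c*e[0]+sn*e[1],-sn*e[0]+c*e[1])
```

```text
[ 0.5445 -0.3014  0.063 ] [-0.47    0.299   0.2922 -0.1691 -0.4122  0.1452  0.2504 -0.1013]
[ 0.5441 -0.2997  0.0635  0.0857  0.0263] [-0.2254  0.3204  0.0079 -0.2867 -0.0488  0.0538 -0.1232 -0.0918]
dish in lifter -0.003585610352096995 -0.0004579139258107114
```

Run:
```python
from h import *
from bench import manip,readout,eyes
ST=np.array([.65,-.0252,0,.0562]); LP=np.array([.5475,-.3035,.0,-.747])
A=[*W(ST,[-.075,0,.085])[0],ST[3]]
p,R=tool([*LP[:2],.085,LP[3]],LEAN,1,BK,GP)
manip.servo_line(p,R,rate=.05)
p,R=tool(A,LEAN,1,BK,GP)
print(manip.servo_line(p,R,rate=.06))
s=readout.read_state(); print(s['time'],s['ee_pos'],p,s['joint_pos'],s['contact_force'])
for n in('scene','top'): cv2.imwrite(f'pics/a_{n}.png',eyes.capture(n))
a_=cv2.imread('pics/a_scene.png'); cv2.imwrite('pics/a_scenez.png',cv2.resize(a_[150:380,210:390],None,fx=2.6,fy=2.6,interpolation=cv2.INTER_CUBIC))
```

```text
False
10.6917 [ 0.4585 -0.036   0.1434] [ 0.4584 -0.036   0.1434] [-0.3854 -0.391   2.4438  0.4041  0.6134 -2.2884] [ 0.1029  0.5492 -3.7402]
```

View pics/a_scenez.png

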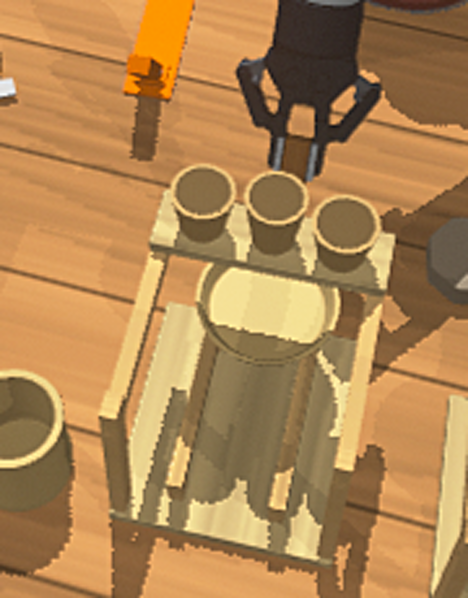

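View pics/a_top.png

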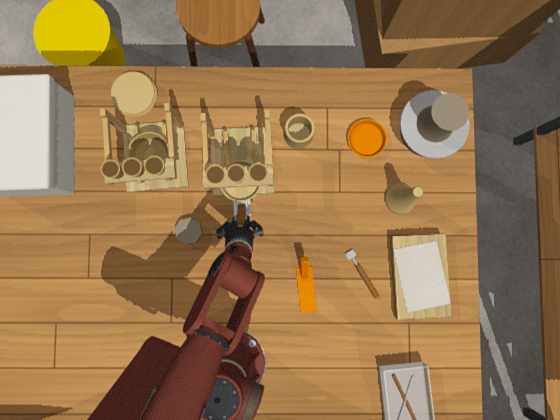

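The dish is entering below the front shelf, centred between the battens. The contact force of -3.7 N matches 0.38 kg. Next I'll insert it, guarded by a force limit.

Run:
```python
from h import *
from bench import manip,readout,eyes
ST=np.array([.65,-.0252,0,.0562])
for x,z in((-.04,.067),(.0036,.066)):
    p,R=tool([*W(ST,[x,0,z])[0],ST[3]],LEAN,1,BK,GP)
    print(manip.servo_line(p,R,rate=.04,force_limit=5))
manip.hold(.2)
s=readout.read_state(); print(s['time'],s['ee_pos'],p,s['contact_force'],s['wrist_torque'])
for n in('scene','top','wrist'): cv2.imwrite(f'pics/b_{n}.png',eyes.capture(n)); np.savez(f'b_{n}.npz',**eyes.get_calibration(n))
a_=cv2.imread('pics/b_scene.png'); cv2.imwrite('pics/b_scenez.png',cv2.resize(a_[205:375,250:380],None,fx=3.5,fy=3.5,interpolation=cv2.INTER_CUBIC))
cv2.imwrite('pics/b_topz.png',cv2.resize(cv2.imread('pics/b_top.png')[90:240,180:300],None,fx=4,fy=4,interpolation=cv2.INTER_CUBIC))
```

```text
False
False
13.3667 [ 0.5367 -0.0316  0.1244] [ 0.5369 -0.0316  0.1244] [-0.6747  0.3576 -3.9345] [-0.0262  0.8089  0.0241]
```

View pics/b_scenez.png

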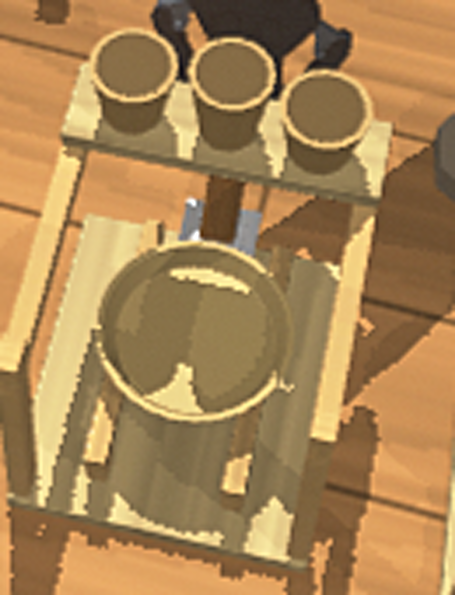

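View pics/b_topz.png

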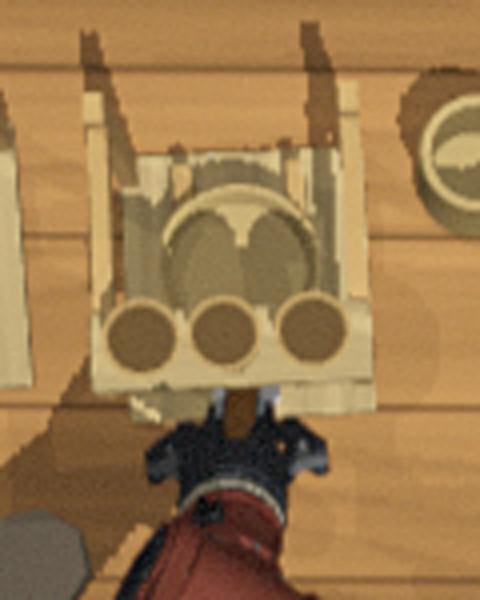

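View pics/b_wrist.png

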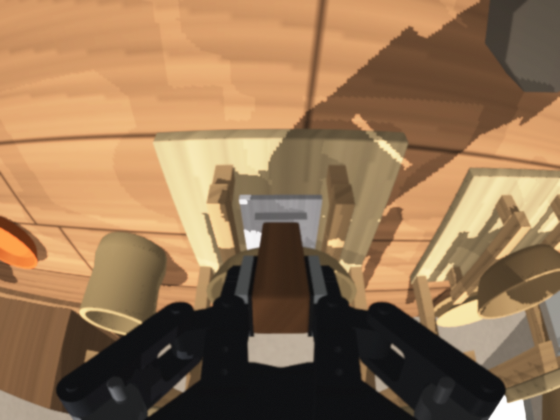

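Run:
```python
from h import *
T=lambda q:uncrop(q,4,(180,90)); S=lambda q:uncrop(q,3.5,(250,205))
def dr(q):
    bb=(*T((161,183)),*T((317,0))); u=proj(circ(.065,.022)+q,"top"); o=[*(u.min(0)-bb[:2]),u.max(0)[0]-bb[2]]
    bb=(*S((97,241)),*S((293,420))); u=proj(circ(.065,.022)+q,"scene"); return np.array(o+[*(u.min(0)-bb[:2]),*(u.max(0)-bb[2:])])
s=least_squares(dr,[.65,-.02,.07]); print(s.x,s.fun)
q=s.x
d=s.x[:2]-[.65,-.0252]; c,sn=np.cos(.0562),np.sin(.0562); print('in stand',c*d[0]+sn*d[1],-sn*d[0]+c*d[1])
# stand from this picture: refit with S-scene
f=3.5; im=cv2.resize(cv2.imread('pics/b_scene.png'),None,fx=f,fy=f,interpolation=cv2.INTER_CUBIC); cc={k:np.array(v) for k,v in C['scene'].items()}; K=cc['camera_matrix'];K[:2]*=f;K[:2,2]+=.5*f-.5
draw_dish(im,[*q,0],'scene',cc); draw_stand(im,[.65,-.0252,0.0,.0562],'scene',cc); cv2.imwrite('pics/bo.png',im[int(205*f):int(375*f),int(240*f):int(380*f)])
```

```text
[ 0.6489 -0.0254  0.0672] [-1.4131  0.449   1.4039 -0.7154 -0.4823  0.6146  0.7089]
in stand -0.0010950714291933388 -0.00014084728643934153
```

View pics/bo.png

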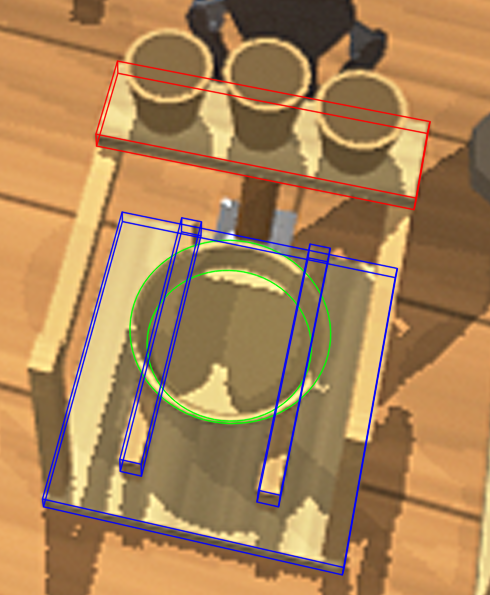

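The dish is within about 1 mm of centre, at z ≈ 0.067–0.07. Now I'll lower it slowly.

Run:
```python
from h import *
from bench import manip,readout,eyes
ST=np.array([.65,-.0252,0,.0562])
for z in(.058,.054,.049,.043):
    p,R=tool([*W(ST,[.0036,0,z])[0],ST[3]],LEAN,1,BK,GP)
    print(manip.servo_line(p,R,rate=.012,force_limit=6)); s=readout.read_state(); print(z,s['time'],s['ee_pos'],s['contact_force'],s['wrist_torque'])
manip.hold(.5)
for n in('scene','top','wrist'): cv2.imwrite(f'pics/c_{n}.png',eyes.capture(n)); np.savez(f'c_{n}.npz',**eyes.get_calibration(n))
a_=cv2.imread('pics/c_scene.png'); cv2.imwrite('pics/c_scenez.png',cv2.resize(a_[205:375,250:380],None,fx=3.5,fy=3.5,interpolation=cv2.INTER_CUBIC))
```

```text
False
0.058 14.3333 [ 0.537  -0.0316  0.1164] [-0.6204 -0.5176 -2.886 ] [-0.1029  0.794   0.0033]
False
0.054 14.8167 [ 0.5373 -0.0317  0.1128] [-0.6066  0.6323 -1.4019] [-0.0226  0.548  -0.0034]
False
0.049 15.3833 [ 0.5368 -0.0316  0.1073] [-0.5119 -0.2514 -1.9612] [-0.0574  0.509  -0.0043]
False
0.043 16.0333 [ 0.5369 -0.0316  0.1013] [-1.1143  0.2626 -2.3349] [-0.0672  0.4766  0.0055]
```

View pics/c_scenez.png

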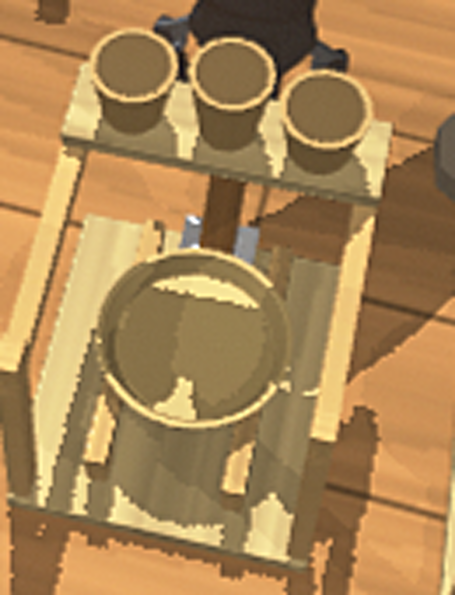

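View pics/c_wrist.png

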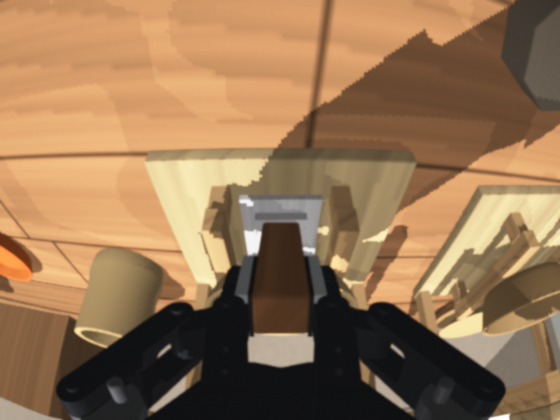

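The dish now stands on the battens: the wrist load dropped to the lifter's own 2 N, and there is a gap around the blade. I'll withdraw straight out, then finish with the tip slightly down because reach is short there.

```bash
cat >> h.py <<'E'
def toolp(p,d,tip=(.035,0,0)):
    """lifter with tip at p[:3] (blade underside front), yaw p[3], pitched tip-down by d rad"""
    cd,sd=np.cos(d),np.sin(d); Ry=np.array([[cd,0,sd],[0,1,0],[-sd,0,cd]]); cy,sy=np.cos(p[3]),np.sin(p[3]); Rz=np.array([[cy,-sy,0],[sy,cy,0],[0,0,1]]); R=Rz@Ry
    x=R@np.array([np.sin(LEAN),0,-np.cos(LEAN)]); y=R@np.array([0,1,0])
    return np.array(p[:3])+R@(GP-np.array(tip))+x*(.019-BK),np.c_[x,y,np.cross(x,y)]
E
python3 - <<'E'
from h import *
from bench import manip,readout,eyes
ST=np.array([.65,-.0252,0,.0562])
def go(tx,tz,d,rate,fl=5):
    p,R=toolp([*W(ST,[tx,0,tz])[0],ST[3]],np.radians(d))
    r=manip.servo_line(p,R,rate=rate,force_limit=fl); s=readout.read_state(); print(tx,r,s['time'],s['ee_pos']-p,s['contact_force'],s['joint_pos']); return r
if not go(-.03,.043,0,.04):
  if not go(-.092,.033,10,.04): pass
cv2.imwrite('pics/d_scene.png',eyes.capture('scene')[140:380,200:420].repeat(2,0).repeat(2,1))
cv2.imwrite('pics/d_wrist.png',eyes.capture('wrist'))
E
```

```text
-0.03 False 18.55 [ 0.0002 -0.      0.0001] [-0.2788 -0.4441 -1.5931] [-0.371  -0.2564  2.448   0.4925  0.4829 -2.383 ]
-0.092 False 20.0 [-0.0001  0.     -0.0002] [ 0.1598  0.2232 -1.6557] [-0.3742 -0.3602  2.4297  0.2355  0.7344 -2.1495]
```

View pics/d_scene.png

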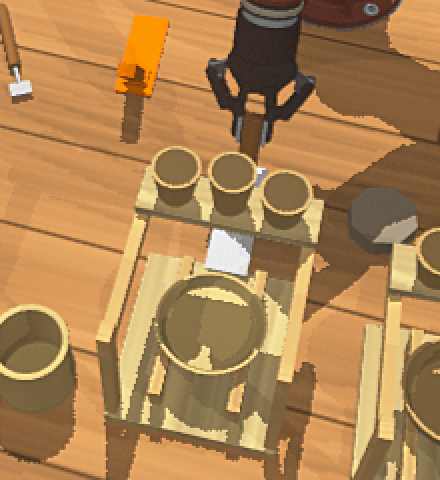

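View pics/d_wrist.png

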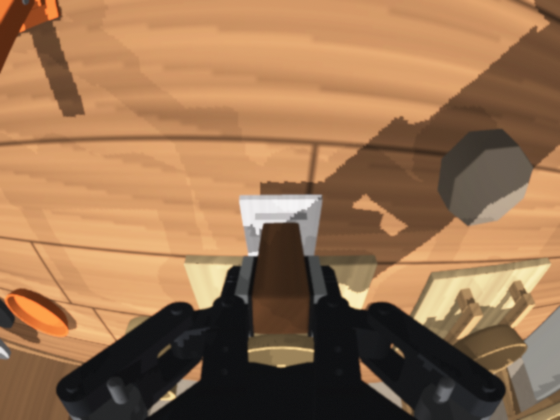

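The blade tip at (230,255) is now clear of the dish rim, and the dish hasn't moved. I'll raise the lifter, swing it back to its old place and set it down.

Run:
```python
from h import *
from bench import manip,readout,eyes
ST=np.array([.65,-.0252,0,.0562]); LP=np.array([.5475,-.3035,.0,-.747])
def go(p,R,rate,fl=6):
    r=manip.servo_line(p,R,rate=rate,force_limit=fl); s=readout.read_state(); print(r,s['time'],s['ee_pos']-p,s['contact_force']); return r
st=[(*toolp([*W(ST,[-.1,0,.11])[0],ST[3]],np.radians(10)),.08),
 (*tool([*LP[:2],.10,LP[3]],LEAN,1,BK,GP),.08),
 (*tool([*LP[:2],.012,LP[3]],LEAN,1,BK,GP),.06)]
for p,R,v in st:
    if go(p,R,v): break
else:
    p,R=tool([*LP[:2],-.004,LP[3]],LEAN,1,BK,GP); go(p,R,.01,3)
    print(readout.read_state()['ee_pos']-tool(LP,LEAN,1,BK,GP)[0])
cv2.imwrite('pics/e_scene.png',eyes.capture('scene'))
cv2.imwrite('pics/e_wrist.png',eyes.capture('wrist'))
```

```text
False 21.2167 [-0.0005  0.0002 -0.0008] [-0.2123 -0.0113 -1.6285]
False 23.8083 [-0.      0.0001  0.0001] [ 0.4205 -0.6503 -2.854 ]
False 25.425 [ 0.0004 -0.0002  0.0006] [-0.2672 -0.2829 -1.7504]
True 26.5333 [-0.0001 -0.      0.0041] [-1.5034 -0.5214  3.5638]
[-0.0001 -0.      0.0001]
```

View pics/e_scene.png

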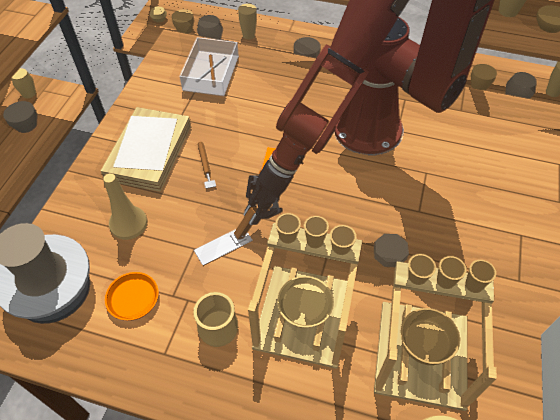

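View pics/e_wrist.png

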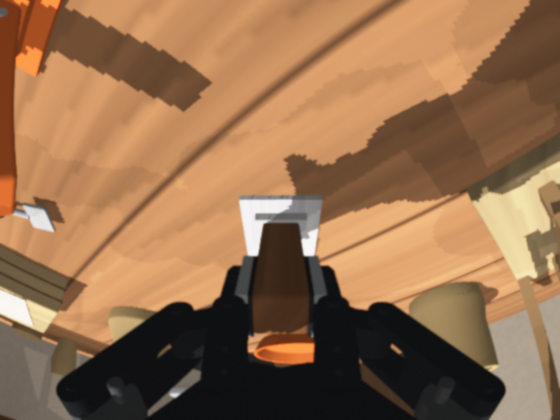

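The lifter touched down at z ≈ 0, with its blade on the bench at (222,247). The dish is on its stand at (306,300). I'll release the handle and retreat along the tool axis.

Run:
```python
from h import *
from bench import manip,readout,eyes,eoat
LP=np.array([.5475,-.3035,.0,-.747])
eoat.move_gripper(.05,20); eoat.move_gripper(.08)
s=readout.read_state(); p=s['ee_pos'];R=s['tcp_rot']
print(manip.servo_line(p-R[:,0]*.05,R,rate=.08))
print(manip.servo_line(*tool(LP,LEAN,1,.16,GP),rate=.12))
manip.hold(.3)
s=readout.read_state(); print(s['time'],s['contact_force'],s['grip_width'])
for n in('scene','top','wrist'): cv2.imwrite(f'pics/f_{n}.png',eyes.capture(n))
f=3.5
for n,(x,y,w,h_) in {'scene':(185,190,200,170),'top':(190,90,180,160)}.items():
    im=cv2.resize(cv2.imread(f'pics/f_{n}.png'),None,fx=f,fy=f,interpolation=cv2.INTER_CUBIC); cc={k:np.array(v) for k,v in C[n].items()}; K=cc['camera_matrix'];K[:2]*=f;K[:2,2]+=.5*f-.5
    cr=lambda i:i[int(y*f):int((y+h_)*f),int(x*f):int((x+w)*f)]
    cv2.imwrite(f'pics/fz_{n}.png',cr(im))
    draw_lifter(im,LP,n,cc); draw_dish(im,[.65,-.0252,.06,0],n,cc); cv2.imwrite(f'pics/fo_{n}.png',cr(im))
```

```text
False
False
29.5417 [ 0.9361  0.0606 -0.5067] 0.07987332078021633
```

View pics/fo_scene.png

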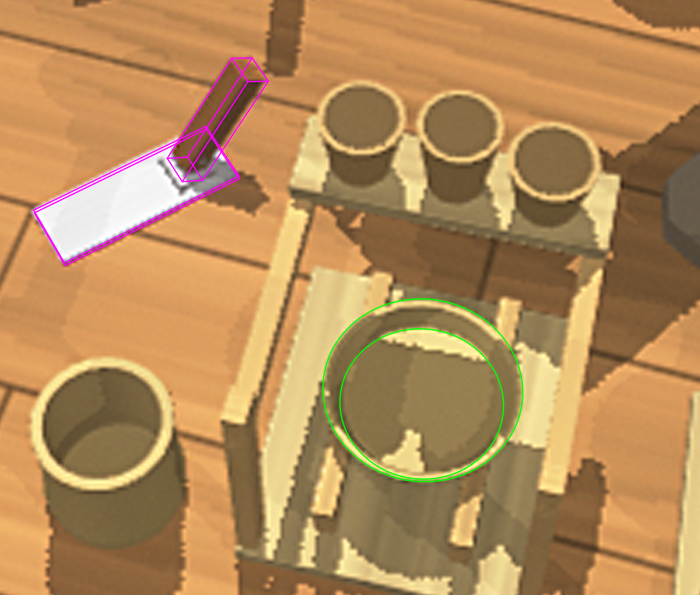

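View pics/fo_top.png

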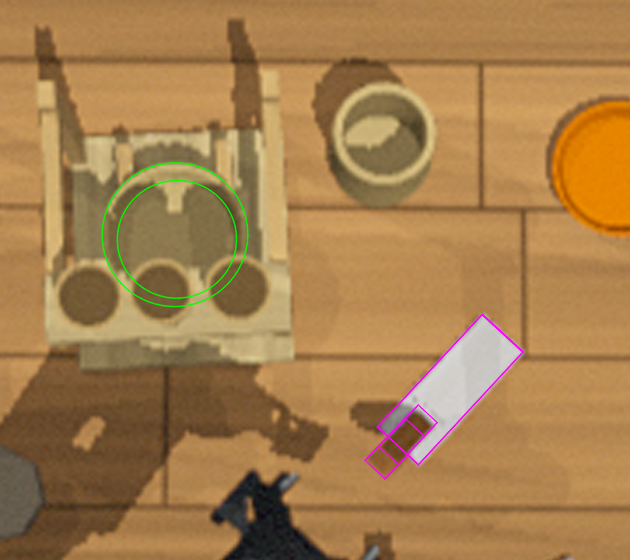

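View pics/f_top.png

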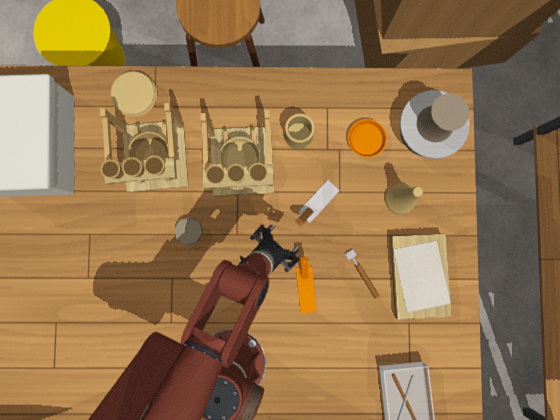

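The dish matches the target overlay to about 1–2 mm in both views. The lifter lies flat on its overlay, with its tip about 0.31 m from the stand. The block, pot, cone and bowl are at their original pixels, and the gripper is clear, so I'm handing in.

```bash
python3 -c "
from bench import job; print(job.close_job())"
```

```text
the job is handed in; nothing more can be done
None
```

The dish is on the battens of the empty stand and the lifter lies flat on the bench. The job was handed in at about 30 s of the 70 s allowed, and no verdict was reported.

**What I did:** I gripped the lifter leaning 32° back and lifted it with the dish level. I brought the dish in below the front shelf and lowered it slowly; the wrist load fell from about 3.9 N to 2 N, the lifter's own weight. I drew the blade out, tipping its front down 10° over the last stretch because the arm's reach was short there. I then set the lifter down in its original place and let go.

**Last checks:**
- **Dish:** it matched the target overlay to about 1–2 mm in both the scene and top views. I judged level by eye from the overlays rather than measuring it.
- **Lifter:** the blade lies flat, with its front edge about 0.31 m from the stand's centre.
- **Other pots and block:** the bowl, pot, cone and block showed no visible movement.
- **Robot:** the gripper was open and well clear.

**Disagreements:**
- **Lifter position:** the wrist camera and the two fixed cameras differed by about 4–5 mm and 0.02 rad at the start. I used a combined fit, and the grasp was centred.
- **Dish height:** one reading came out wrong because I had used the wrong crop offset. Corrected, it gave 63 mm against 64 mm expected.

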